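# Cock the turned toy catapult and load its ball

### The job

Draw the toy catapult's sprung beam down by its cross handle until it goes under the red hair-trigger catch, without forcing it hard into the rubber buffer below, and ease it up on to the catch so that it stays hooked by itself; never let the beam snap up. Then take the wooden ball from its stand and set it in the red cup on the beam, leaving the catapult cocked and the other things where they stand.

Things in the scene. Friction and masses are not known exactly. Their poses are not given: they have to be found in the camera images.
- catapult: Wooden toy catapult screwed to the bench; origin under its base (310 x 110 x 20 mm, x -160 to +150). x runs along it, z up; the catch end (-x) faces the robot. Two cheeks (x 62 to 138 mm, y to +-31, up to z 153) carry the beam; a rubber stop bar crosses them at x 78, z 145 mm. The catch post stands at x -152 to -128 mm, y +-25, up to z 105 mm; catch and buffer are mounted in front of it (+x side).
- hinge (a point): Hinge of the beam, between the cheeks: in the catapult's frame x = 110, y = 0, z = 93 mm; the axis runs along the catapult's y.
- catch (a point): A point on the catapult's base straight under the beam's nose when hooked, 20 mm above the bench. Above it is the red catch, a hook 26 mm wide with a 45 degree ramp 25 mm high on top. The nose, coming down, pushes it aside with a bump of 1 to 3 N, then it springs back over the nose; 1 to 3 N at the hook opens it. Its height differs each time and is NOT measured: the hooked nose lies 71 to 115 mm above the bench.
- beam (a joint): Hinge angle of the sprung beam, rad: 0 at rest (rising at 45 degrees from the hinge towards the robot), growing as it is drawn down; level at 0.785; hooked somewhere from 0.66 to 0.91. Its spring lifts with about 3 N at the handle at rest, 6 to 8 N when drawn. Beam 30 mm wide, 16 thick; at its end a steel nose (rod of 8 mm, 30 mm long, along y) 195 mm from the hinge.
- buffer (a joint): How far the rubber pad under the nose (16 mm across) is pressed in, m, 0 when free. It moves up and down with the catch's height: a nose hanging on the catch has about 2 mm of play below it before it meets the pad. The pad yields 1 mm per 2 N (about 3 N per mm of handle travel). Do not press it beyond 8 N, some 4 mm.
- handle (a point): Middle of the dark round cross handle (16 mm thick, along the catapult's y), 160 mm from the hinge. It is free on both sides of the beam from 25 to 64 mm off the middle, then a 24 mm end knob. Smooth: press it down from above with closed fingers some 42 mm off the middle, following its arc (if gripped, it turns and may slip in the fingers).
- cup_seat (a point): Where the ball's centre is when it sits in the red cup on the beam: 18 mm above the cup's floor. Cup 42 mm wide inside, its rim 10 mm above its floor. z is the cup's axis (up when the beam is cocked). It lies 118 mm from the hinge along the beam and 30 mm above the beam's centre line.
- stand: Dark turned wooden stand fixed to the bench, 64 mm wide at the foot, 33 mm high, with a shallow dish on top (40 mm wide, 6 mm deep) that holds the ball; origin under its middle.
- ball_center (a point): Centre of the light wooden ball, 36 mm diameter, about 20 g.
- bowl: Bystander: turned wooden bowl, 110 mm wide, 50 mm high; origin under its middle.
- wax: Bystander: amber jar of wax with brass lid, 64 mm wide, 60 mm high; origin under its middle.
- block: Bystander: square wood blank 70 x 70 x 45 mm; origin under its middle.
Not all that is in view belongs to the job. Leave any purple or turquoise look-alike of the part that bears ball_center alone.

How it is judged:
By the outcome, as a careful person would: the job done as asked, in the order asked, and still so for the second after the job is handed in, with the robot touching nothing.
It also fails if it takes over 72 s, if anything falls off the work surface, if the arm or the gripper's body presses on something with over 40 N, if the wrist force passes 120 N, or if a joint passes its speed limit or range.

### The arm

A 6-joint arm with a two-finger parallel gripper is mounted at the origin on the work surface. World frame = base frame: x ahead of the robot, y to its left, z up, the work surface at z = 0. Lengths are in mm, angles in degrees, forces in N, time in s.
With the tool pointing down it reaches from about 350 to 975 mm from the base axis. Payload 4.9 kg.
Tool frame: the origin (TCP) lies at the very end of the fingers, on their centre line; the grasp point (between the pads) lies 19 mm behind it (env.grip_point_offset is the z of the grasp point in the tool frame, in mm); z points along the fingers, y is the direction in which the jaws open and shut (so a half turn about z gives the same grasp; the last joint's range is limited). The gripper opens to 85 mm and grips with 20 to 120 N. Pads are 22 mm wide; open, the fingers measure 114 mm over their backs; the gripper's body (76 mm by 85 mm) begins 54 mm behind the grasp point. The pads swing forward as they close: fully open they stand 13 mm farther back than shut.
Start: joints at [61.822, 3.019, 92.412, -0, 84.569, -6.818], TCP at [227.629, 582.054, 231.304] pointing down, gripper open.
Joint ranges: [-172.51, 172.51], [-57.92, 126.97], [3.15, 148.05], [-58.71, 238.71], [5.1, 150.11], [-179.66, 179.66]. Speed limits (degrees/s): [147.25, 147.25, 180, 180, 180, 180].

### API

Orientations are given as [roll, pitch, yaw] about the fixed x, y, z axes, in that order (R = Rz(yaw) Ry(pitch) Rx(roll)).
In Python, from bench import observe, optics, env gives the robot as it stands.
- The arm moves only by the shell command python3 -m crank 'ROWS' [FORCE]. ROWS is text: rows parted by semicolons, each of 5 numbers parted by spaces: the shift along the tool's x, y, z in mm, then the turn about the tool's z in degrees, then the gripper command: -1 is shut, 1 is fully open, values between are in proportion. In form: dx dy dz twist fingers; .... A call has 1 to 20 rows; each row is the pose to reach, as a shift and turn from the pose measured when the call began, along the tool's axes at that moment; what a row does not reach only later rows make up. A row lasts 1/8 s, in which the tool goes at most 62.5 mm and 10.7 degrees, less where a joint would pass 70% of its speed; a pose out of reach is approached as far as the arm can. A call with a gripper value outside its range is refused whole. The fingers move at their own pace and stop on an object; FORCE is the grip in N (left out, the last holds). Time passes only in rows, so rows that repeat a pose let the fingers close. It gives the time, the measured TCP pose, the force and the opening at its end, in the units of the state.
- observe(): the state, without advancing time (a new reading comes with each control period).
- optics.get_image(name): name is "side" or "top"; returns a dict with "color" (480x640x3 uint8, red, green, blue), "K" (3x3 intrinsics, pixels), "extrinsics" (4x4, takes a point from camera to world coordinates). Camera axes: x right, y down, z forward; pixel columns grow to the right and rows downward; lengths in mm; the calibration is good to about 2 mm. A picture is of the moment at which its call begins. There is no depth.
- env.finish_job(): hands the job in, once; it reports no verdict.
The state is a dict: "clock": time; "joint_pos": joint angles; "qd": joint speeds; "effort": joint torques, N m; "position": TCP position; "orientation": TCP orientation; "force": force on the tool from outside, world axes, zero at the start; "torque": the same for the moment, N m; "gripper_width": finger opening in mm.
Only numpy, scipy, OpenCV 4.12 (cv2) and the standard library are available. Lean on these libraries where they do the work, as an engineer would, in place of code of your own. Each camera call takes 0.05 s, during which the arm holds its last target. There are 200 camera calls.

## Working session

There is one attempt and no reset: what is moved stays moved. The work goes in short steps, Python scripts to look and compute and a shell command to move; the robot and the scene stay as the last step left them, time stands still between calls to the robot, and variables do not carry over. Pictures are saved under pics/ and viewed, about 8 in all and at most 12, crops included, and the job is handed in when it is done.

```bash
ls; mkdir -p pics; cat > h.py <<'E'
import numpy as np, cv2
from bench import observe, optics, env
def shot(n,f=None):
    d=optics.get_image(n)
    if f: cv2.imwrite('pics/'+f,d['color'][:,:,::-1])
    return d
def ray(d,u,v):
    E=np.array(d['extrinsics']);r=E[:3,:3]@np.linalg.inv(d['K'])@[u,v,1.]
    return E[:3,3],r
def onz(d,u,v,z):
    o,r=ray(d,u,v); return o+r*(z-o[2])/r[2]
def two(a,pa,b,pb):
    o1,r1=ray(a,*pa);o2,r2=ray(b,*pb)
    s=np.linalg.lstsq(np.c_[r1,-r2],o2-o1,rcond=None)[0]
    p,q=o1+s[0]*r1,o2+s[1]*r2
    return (p+q)/2,np.linalg.norm(p-q)
def proj(d,P):
    E=np.linalg.inv(np.array(d['extrinsics']));p=d['K']@(E[:3,:3]@np.asarray(P,float)+E[:3,3]);return p[:2]/p[2]
E
python3 - <<'E'
from h import *
np.set_printoptions(precision=2,suppress=True)
for n in('side','top'):
    d=shot(n,n+'0.png'); print(n,d['K'],d['extrinsics'])
print(observe())
E
```

```text
pics
side [[600.78   0.   309.54]
 [  0.   600.78 235.04]
 [  0.     0.     1.  ]] [[  -0.91   -0.31    0.29  214.52]
 [  -0.42    0.67   -0.61  689.97]
 [  -0.01   -0.68   -0.74 1012.22]
 [   0.      0.      0.      1.  ]]
top [[499.67   0.   332.47]
 [  0.   499.67 249.97]
 [  0.     0.     1.  ]] [[   0.01   -0.99    0.14  374.99]
 [  -1.     -0.01    0.     12.25]
 [   0.     -0.14   -0.99 1333.65]
 [   0.      0.      0.      1.  ]]
{'clock': 0.1, 'joint_pos': array([61.82,  3.05, 92.48,  0.  , 84.57, -6.82]), 'qd': array([ 0.05, -0.11, -0.24, -0.02,  0.02, -0.01]), 'effort': array([  0.  , -39.49, -37.14,  -0.  ,   0.  ,  -0.  ]), 'position': array([227.35, 581.57, 230.18]), 'orientation': array([-179.89,   -0.01,  158.64]), 'force': array([ 0.08,  0.14, -0.26]), 'torque': array([-0.03, -0.04,  0.04]), 'gripper_width': 85.13336298822833}
```

View pics/top0.png

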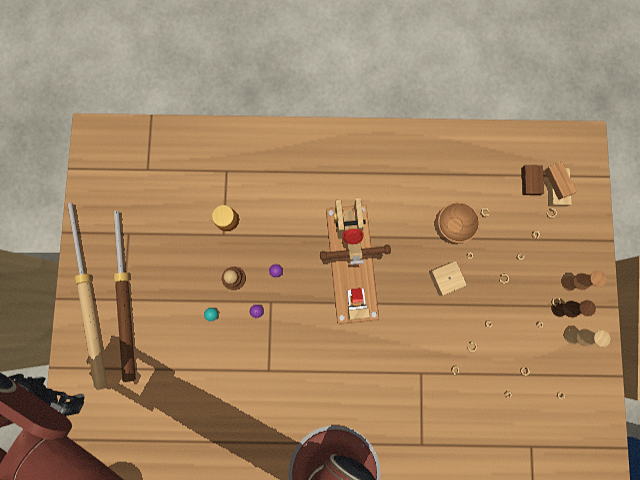

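View pics/side0.png

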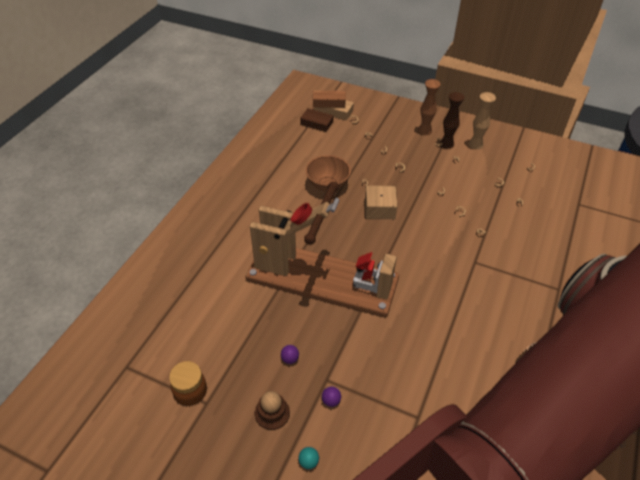

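The top view shows the catapult at about (352,262), with its catch end towards the robot at (358,300). The light ball on its dark stand is at (232,277). Candidates for the ball are the wooden one at (232,277), purple at (276,271) and (257,311), and turquoise at (211,314). I choose the wooden one because it's light and sits on the stand. Next I'll check both in a crop.

```bash
python3 - <<'E'
import cv2,numpy as np
t=cv2.imread('pics/top0.png');s=cv2.imread('pics/side0.png')
a=cv2.resize(t[190:335,310:410],None,fx=4,fy=4,interpolation=2)
b=cv2.resize(t[250:325,190:290],None,fx=3.9,fy=3.9,interpolation=2)
c=cv2.resize(s[190:320,240:410],None,fx=2.3,fy=2.3,interpolation=2)
o=np.zeros((600,800,3),np.uint8)
o[:580,:400]=a;o[:b.shape[0],405:405+b.shape[1]]=b;o[297:297+c.shape[0],405:405+c.shape[1]]=c
cv2.imwrite('pics/crop1.png',o)
E
```

```text
(no output)
```

View pics/crop1.png

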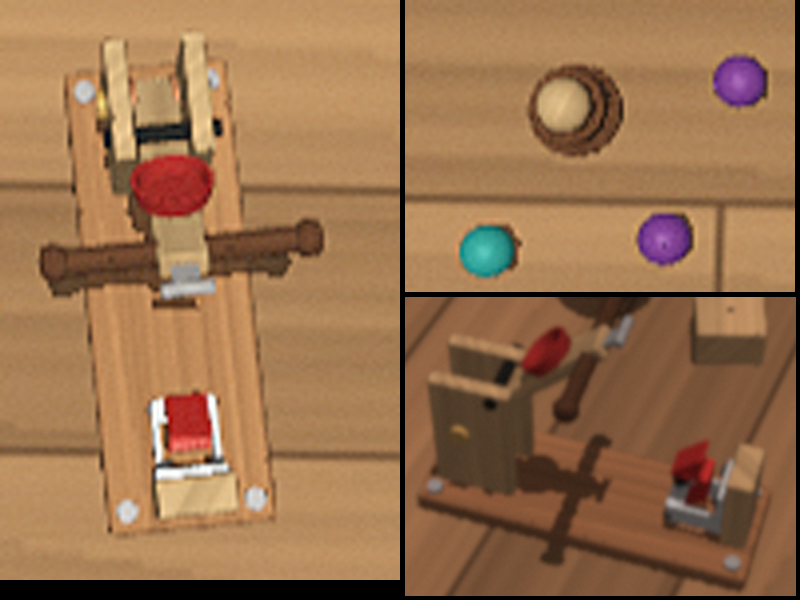

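```bash
python3 - <<'E'
from h import *
np.set_printoptions(precision=1,suppress=True)
t=shot('top');s=shot('side')
P=lambda x,y,z:onz(t,310+x/4,190+y/4,z)
scr=[P(*p,21) for p in((85,91),(212,79),(127,511),(256,498))];print('screws',scr)
cor=[P(*p,20) for p in((66,75),(224,62),(110,533),(272,517))];print('corners',cor)
k=[P(*p,206) for p in((54,263),(309,238))];print('knobs',k, np.mean(k,0))
ax=(scr[0]+scr[1]-scr[2]-scr[3])[:2];ang=np.arctan2(ax[1],ax[0]);print('yaw',np.degrees(ang))
kd=(k[0]-k[1]);print('yaw knobs',np.degrees(np.arctan2(-kd[0],kd[1])))
c=np.mean(scr,0)[:2];print('c',c,np.mean(cor,0))
# ball by masks
def blob(d,r,lo,hi):
    x0,y0,x1,y1=r;h=cv2.cvtColor(d['color'][y0:y1,x0:x1],cv2.COLOR_RGB2HSV)
    m=cv2.inRange(h,lo,hi);n,l,st,ce=cv2.connectedComponentsWithStats(m);i=1+np.argmax(st[1:,4]);return ce[i]+[x0,y0],st[i]
for d,r in((t,(222,266,245,290)),(s,(255,385,290,415))):
    x0,y0,x1,y1=r; print(cv2.cvtColor(d['color'][y0:y1,x0:x1],cv2.COLOR_RGB2HSV)[:, (x1-x0)//2][::3].tolist())
    print(blob(d,r,(0,0,130),(40,255,255)))
print('ball guess',two(t,(231,276.5),s,(271,403)), onz(t,231,276.5,45))
o,r=ray(t,231,276.5)
E
```

```text
screws [array([666.2,  17.7,  21. ]), array([675.7, -67.5,  21. ]), array([387.4, -13.8,  21. ]), array([397. , -97.8,  21. ])]
corners [array([677.2,  30.6,  20. ]), array([687.8, -75.5,  20. ]), array([373.1,  -3. ,  20. ]), array([ 384.9, -108.3,   20. ])]
knobs [array([524.9,  33.1, 206. ]), array([ 541.5, -112.1,  206. ])] [533.2 -39.5 206. ]
yaw 6.327953885058874
yaw knobs 6.500232785212767
c [531.6 -40.3] [530.8 -39.   20. ]
[[15, 130, 147], [11, 154, 101], [17, 106, 185], [18, 111, 193], [18, 106, 197], [18, 114, 176], [9, 137, 97], [10, 132, 91]]
(array([230.4, 273.8]), array([  0,   0,  23,  18, 211], dtype=int32))
[[12, 136, 116], [12, 138, 116], [14, 127, 130], [15, 122, 167], [15, 123, 179], [14, 123, 182], [15, 125, 172], [14, 125, 149], [14, 125, 116], [13, 128, 64]]
(array([266.4, 396.3]), array([  0,   0,  25,  24, 362], dtype=int32))
ball guess (array([489.5, 275.3,  40.6]), np.float64(0.9724899483584791)) [488.7 274.2  45. ]
```

Crop: the wooden ball sits in the dark stand, at crop (565,105), with the purple and turquoise balls lying on the bench, so the choice holds. The catapult's screws, corners and knobs agree: origin about (536,-39), yaw 6.4°. The beam is up, and the red catch is at crop (188,425). I'll move closed fingers above the handle's right side.

```bash
cat >> h.py <<'E'
from scipy.spatial.transform import Rotation as Ro
O=np.array([536.2,-39.1,0.]);Y=6.4;RC=Ro.from_euler('z',Y,degrees=True).as_matrix()
def W(x,y,z): return O+RC@[x,y,z]
def handle(q,y=-44): # tcp point on handle top
    a=np.pi/4-q; return W(110-160*np.cos(a),y,93+160*np.sin(a)+8)
def plan(P,yaw=None):
    s=observe();R=Ro.from_euler('xyz',s['orientation'],degrees=True).as_matrix()
    d=R.T@(np.asarray(P)-s['position']);tw=0 if yaw is None else -((yaw-s['orientation'][2]+180)%360-180)
    return np.round(np.r_[d,tw],1)
E
python3 - <<'E'
from h import *
P=handle(0);print(P)
print(plan(P+[0,0,60],186.4),env.grip_point_offset)
E
```

```text
[537.98709859 -83.17547596 214.13708499]
[-531.4 -506.2  -43.   -27.8] -18.700000000000003
```

```bash
python3 -m crank '0 0 -43 0 -1; -33 -32 -43 -2 -1; -66 -63 -43 -4 -1; -110 -105 -43 -6 -1; -155 -147 -43 -8 -1; -200 -190 -43 -10 -1; -244 -232 -43 -12 -1; -288 -274 -43 -14 -1; -332 -316 -43 -16 -1; -376 -358 -43 -18 -1; -420 -400 -43 -20 -1; -460 -438 -43 -22 -1; -495 -471 -43 -25 -1; -518 -493 -43 -27.8 -1; -531 -506 -43 -27.8 -1; -531 -506 -43 -27.8 -1; -531 -506 -43 -27.8 -1; -531 -506 -43 -27.8 -1'; python3 - <<'E'
from h import *
s=observe();print({k:np.round(s[k],2) for k in('clock','joint_pos','position','orientation','force')})
print(plan(handle(0)+[0,0,6],186.4))
d=shot('side','s1.png');t=shot('top','t1.png')
o=np.zeros((480,800,3),np.uint8)
a=d['color'][160:320,200:400,::-1];o[:320,:400]=cv2.resize(a,(400,320));b=t['color'][190:350,310:410,::-1];o[:,410:710]=cv2.resize(b,(300,480))
cv2.imwrite('pics/c1.png',o)
E
```

```text
clock: 2.45
position: [537.5, -81.8, 274.2]
orientation: [-179.9, -0.0, -173.5]
force: [-0.0, -0.8, -0.4]
gripper_width: 0.3
{'clock': np.float64(2.45), 'joint_pos': array([-1.6460e+01, -9.4100e+00,  1.0028e+02, -6.0000e-02,  8.9140e+01,
       -1.1298e+02]), 'position': array([537.47, -81.78, 274.23]), 'orientation': array([-1.7994e+02, -3.0000e-02, -1.7349e+02]), 'force': array([-0.04, -0.75, -0.39])}
[-0.4 -1.4 54.1  0.1]
```

View pics/c1.png

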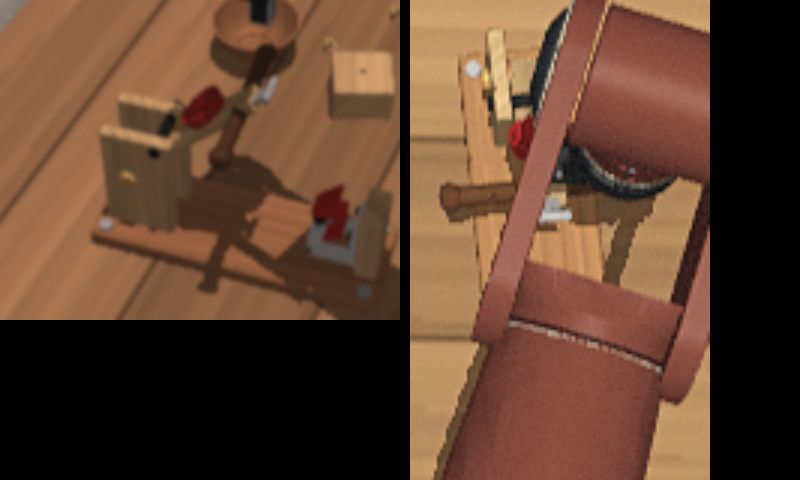

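The fingers are over the right (far) half of the handle, at side crop (262,10) above the knob end, clear of the beam. Now down to contact and along the arc to about 15° above level.

```bash
python3 -m crank '0 -1.4 15 0 -1; 0 -1.4 30 0 -1; 0 -1.4 42 0 -1; 0 -1.4 50 0 -1; 0 -1.4 53 0 -1; 0 -1.4 53 0 -1'; python3 -m crank '0 0 2 0 -1; 0 0 4 0 -1; 0 0 5 0 -1;0 0 6 0 -1; 0 0 7 0 -1; 0 0 7 0 -1'; python3 -m crank '1 0 1 0 -1;2 0 2.2 0 -1; 4 0 4.6 0 -1; 6 0 7 0 -1; 8 0 9 0 -1; 9 0 10 0 -1; 9 0 10 0 -1'; python3 -c "
from h import *
for a in (45,40,35,30,25,20,15):print(a,plan(handle(np.radians(45-a))))"
```

```text
clock: 3.3
position: [537.8, -83.5, 221.3]
orientation: [-179.9, -0.0, -173.5]
force: [0.7, -0.2, -0.6]
gripper_width: 0.3
clock: 4.05
position: [537.8, -83.5, 214.3]
orientation: [-179.9, -0.0, -173.5]
force: [0.2, -0.0, -0.1]
gripper_width: -0.2
clock: 4.92
position: [528.4, -84.7, 204.7]
orientation: [-179.9, -0.1, -173.5]
force: [-0.9, 1.0, 4.6]
gripper_width: 0.4
45 [-9.6  0.4 -9.5  0. ]
40 [-0.2  0.4  0.8  0. ]
35 [ 8.3  0.5 11.9  0. ]
30 [15.8  0.5 23.7  0. ]
25 [22.2  0.5 36.1  0. ]
20 [27.5  0.6 49.   0. ]
15 [31.7  0.6 62.3  0. ]
```

```bash
python3 -m crank '2 0 3 0 -1; 5 0 7 0 -1; 8 0 11 0 -1; 10.5 0 15 0 -1; 13 0 19 0 -1; 15.5 0 23 0 -1; 17.5 0 27 0 -1; 20 0 31 0 -1; 21.5 0 34 0 -1; 22 0.5 36 0 -1; 22 0.5 36 0 -1'; python3 -m crank '1 0 2.5 0 -1; 2 0 5 0 -1; 3.2 0 7.5 0 -1; 4.2 0 10 0 -1; 5.3 0 13 0 -1; 5.3 0 13 0 -1';python3 -m crank '1 0 2.5 0 -1; 2 0 5 0 -1; 3 0 8 0 -1; 4 0 10.5 0 -1; 4.2 0 12 0 -1; 4.2 0 12 0 -1'; python3 -c "
from h import *
for a in (15,13,11,9,7,5,3,1,-1,-3,-5,-7,-9):print(a,plan(handle(np.radians(45-a)))[:3])"
```

```text
clock: 6.3
position: [504.9, -87.4, 168.9]
orientation: [-179.9, -0.3, -173.5]
force: [-5.6, -0.7, 8.1]
gripper_width: 0.2
clock: 7.05
position: [498.7, -88.2, 156.0]
orientation: [-179.9, -0.4, -173.5]
force: [-2.8, 1.1, 6.1]
gripper_width: 0.2
clock: 7.8
position: [494.3, -88.7, 144.4]
orientation: [-179.9, -0.4, -173.5]
force: [-2.0, 1.7, 5.5]
gripper_width: 0.1
15 [-2.6  0.6  1.9]
13 [-1.3  0.6  7.3]
11 [-0.2  0.7 12.8]
9 [ 0.7  0.7 18.3]
7 [ 1.5  0.7 23.9]
5 [ 2.   0.7 29.4]
3 [ 2.4  0.7 35. ]
1 [ 2.5  0.7 40.6]
-1 [ 2.5  0.7 46.2]
-3 [ 2.2  0.8 51.7]
-5 [ 1.8  0.8 57.3]
-7 [ 1.2  0.8 62.9]
-9 [ 0.4  0.8 68.4]
```

```bash
f(){ grep -E 'position|force'|tr '\n' ' ';echo; }
python3 -m crank '0 0 1 0 -1; 0 0 2 0 -1; 0 0 2 0 -1'|f; python3 -m crank '0 0 1 0 -1; 0 0 2 0 -1; 0 0 2 0 -1'|f; python3 -m crank '0 0 1 0 -1; 0 0 2 0 -1; 0 0 2 0 -1'|f; python3 -m crank '0 0 1 0 -1; 0 0 2 0 -1; 0 0 2 0 -1'|f; python3 -m crank '0 0 1 0 -1; 0 0 2 0 -1; 0 0 2 0 -1'|f; python3 -m crank '0 0 1 0 -1; 0 0 2 0 -1; 0 0 2 0 -1'|f; python3 -m crank '0 0 1 0 -1; 0 0 2 0 -1; 0 0 2 0 -1'|f; python3 -m crank '0 0 1 0 -1; 0 0 2 0 -1; 0 0 2 0 -1'|f; python3 -m crank '0 0 1 0 -1; 0 0 2 0 -1; 0 0 2 0 -1'|f; python3 -m crank '0 0 1 0 -1; 0 0 2 0 -1; 0 0 2 0 -1'|f
```

```text
position: [493.8, -88.8, 142.7] force: [-1.9, 1.2, 6.8] 
position: [493.3, -88.8, 141.0] force: [-1.2, 0.9, 5.7] 
position: [492.8, -88.9, 139.3] force: [-1.7, 1.9, 6.0] 
position: [492.3, -88.9, 137.6] force: [-0.9, 1.2, 5.9] 
position: [491.8, -89.0, 135.9] force: [-1.5, 1.1, 5.3] 
position: [491.4, -89.0, 134.3] force: [-1.5, 1.7, 6.4] 
position: [491.0, -89.1, 132.7] force: [-1.8, 1.4, 5.6] 
position: [490.5, -89.2, 131.0] force: [-1.1, 1.0, 6.1] 
position: [490.2, -89.2, 129.4] force: [-1.7, -0.2, 5.8] 
position: [489.8, -89.2, 127.8] force: [-1.0, 0.5, 6.1]
```

```bash
python3 - <<'E'
from h import *
d=shot('side','s2.png')
a=d['color'][225:315,300:420,::-1];cv2.imwrite('pics/c2.png',cv2.resize(a,(720,540),interpolation=cv2.INTER_CUBIC))
E
```

```text
(no output)
```

View pics/c2.png

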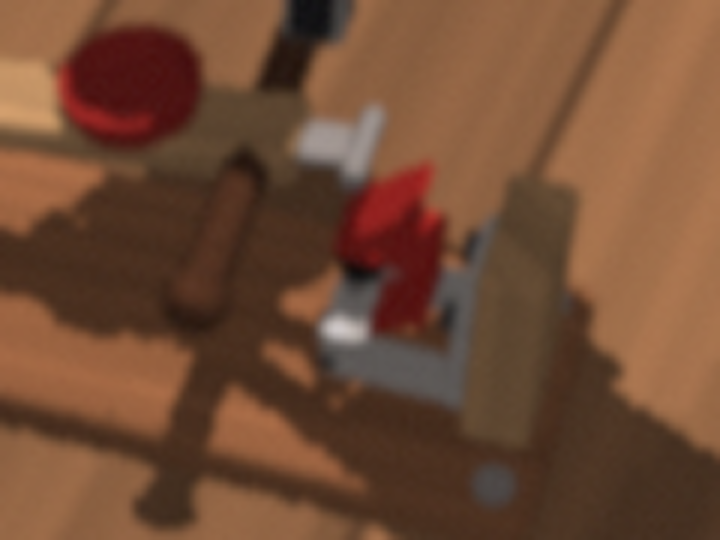

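```bash
python3 - <<'E'
from h import *
d=shot('side')
print('nose',proj(d,W(110-195*np.cos(.1676),15,125.5)), 'seen 359.2,255.5')
for z in range(75,125,8):
    print(z,[proj(d,W(x,13,z)).round(1) for x in(-78,-85,-92,-105)])
E
```

```text
nose [359.03023857 255.79165451] seen 359.2,255.5
75 [array([355.9, 270.9]), array([359.3, 271.8]), array([362.7, 272.6]), array([369. , 274.2])]
83 [array([356.1, 268.4]), array([359.5, 269.3]), array([362.9, 270.1]), array([369.2, 271.7])]
91 [array([356.3, 265.9]), array([359.7, 266.7]), array([363.1, 267.6]), array([369.5, 269.1])]
99 [array([356.5, 263.3]), array([359.9, 264.1]), array([363.4, 265. ]), array([369.8, 266.6])]
107 [array([356.7, 260.7]), array([360.1, 261.5]), array([363.6, 262.4]), array([370., 264.])]
115 [array([356.9, 258. ]), array([360.4, 258.9]), array([363.8, 259.7]), array([370.3, 261.3])]
123 [array([357.1, 255.4]), array([360.6, 256.2]), array([364.1, 257.1]), array([370.6, 258.7])]
```

The side crop shows the nose at (365,145) just above the ramp. The hook's lower lip, near (345,240), puts the hooked nose at z≈85–95, so the click should come at TCP z≈94–104. Continuing down.

```bash
f(){ grep -E 'position|force'|tr '\n' ' ';echo; }
python3 -m crank '0 0 1 0 -1; 0 0 2 0 -1; -.2 0 2.5 0 -1; -.2 0 2.5 0 -1'|f; python3 -m crank '0 0 1 0 -1; 0 0 2 0 -1; -.2 0 2.5 0 -1; -.2 0 2.5 0 -1'|f;python3 -m crank '0 0 1 0 -1; 0 0 2 0 -1; -.2 0 2.5 0 -1; -.2 0 2.5 0 -1'|f;python3 -m crank '0 0 1 0 -1; 0 0 2 0 -1; -.2 0 2.5 0 -1; -.2 0 2.5 0 -1'|f;python3 -m crank '0 0 1 0 -1; 0 0 2 0 -1; -.2 0 2.5 0 -1; -.2 0 2.5 0 -1'|f;python3 -m crank '0 0 1 0 -1; 0 0 2 0 -1; -.2 0 2.5 0 -1; -.2 0 2.5 0 -1'|f;python3 -m crank '0 0 1 0 -1; 0 0 2 0 -1; -.2 0 2.5 0 -1; -.2 0 2.5 0 -1'|f;python3 -m crank '0 0 1 0 -1; 0 0 2 0 -1; -.2 0 2.5 0 -1; -.2 0 2.5 0 -1'|f
```

```text
position: [489.4, -89.3, 125.6] force: [-2.0, 0.3, 7.2] 
position: [489.0, -89.3, 123.5] force: [-3.2, 1.6, 6.3] 
position: [488.5, -89.4, 121.3] force: [-2.7, 1.3, 5.7] 
position: [488.2, -89.4, 119.1] force: [-1.2, 1.0, 6.5] 
position: [487.8, -89.5, 117.0] force: [-1.6, 0.7, 6.5] 
position: [487.5, -89.5, 114.9] force: [-1.6, 0.4, 6.2] 
position: [487.3, -89.5, 112.8] force: [-0.4, 0.8, 6.3] 
position: [487.0, -89.6, 110.7] force: [-1.4, 0.4, 7.3]
```

```bash
f(){ grep -E 'position|force'|tr '\n' ' ';echo; }
python3 -m crank '-.4 0 .7 0 -1; -.7 0 1.4 0 -1; -.7 0 1.4 0 -1'|f;python3 -m crank '-.4 0 .7 0 -1; -.7 0 1.4 0 -1; -.7 0 1.4 0 -1'|f;python3 -m crank '-.4 0 .7 0 -1; -.7 0 1.4 0 -1; -.7 0 1.4 0 -1'|f;python3 -m crank '-.4 0 .7 0 -1; -.7 0 1.4 0 -1; -.7 0 1.4 0 -1'|f;python3 -m crank '-.4 0 .7 0 -1; -.7 0 1.4 0 -1; -.7 0 1.4 0 -1'|f;python3 -m crank '-.4 0 .7 0 -1; -.7 0 1.4 0 -1; -.7 0 1.4 0 -1'|f;python3 -m crank '-.4 0 .7 0 -1; -.7 0 1.4 0 -1; -.7 0 1.4 0 -1'|f
```

```text
position: [486.9, -89.6, 109.6] force: [-3.4, 0.6, 5.3] 
position: [486.8, -89.6, 108.3] force: [-3.0, 1.3, 6.2] 
position: [486.7, -89.6, 107.4] force: [-2.7, 0.8, 6.9] 
position: [486.7, -89.6, 106.4] force: [-2.6, 1.3, 8.3] 
position: [486.6, -89.6, 105.5] force: [-3.1, 1.2, 7.9] 
position: [486.5, -89.6, 104.7] force: [-3.5, 0.6, 7.5] 
position: [486.5, -89.7, 104.0] force: [-3.9, 1.1, 8.6]
```

```bash
f(){ grep -E 'position|force'|tr '\n' ' ';echo; }
python3 -m crank '0 0 .8 0 -1; 0 0 1.5 0 -1; 0 0 1.5 0 -1'|f;python3 -m crank '0 0 .8 0 -1; 0 0 1.5 0 -1; 0 0 1.5 0 -1'|f;python3 -m crank '0 0 .8 0 -1; 0 0 1.5 0 -1; 0 0 1.5 0 -1'|f;python3 -m crank '0 0 .8 0 -1; 0 0 1.5 0 -1; 0 0 1.5 0 -1'|f
```

```text
position: [486.4, -89.7, 103.5] force: [-1.7, 0.9, 8.2] 
position: [486.3, -89.7, 103.0] force: [-3.1, 2.5, 9.3] 
position: [486.3, -89.7, 102.6] force: [-1.5, 1.9, 8.3] 
position: [486.3, -89.7, 102.3] force: [-1.6, 1.4, 9.2]
```

The progress per step has fallen from 1 to 0.3 mm with only about 9 N at the tool, so I'll look before pressing further.

```bash
python3 - <<'E'
from h import *
d=shot('side','s3.png')
a=d['color'][225:315,300:420,::-1];b=d['color'][120:320,220:480,::-1]
o=np.zeros((560,800,3),np.uint8);o[:300,:400]=cv2.resize(a,(400,300),interpolation=2);o[:308,400:]=cv2.resize(b,(400,308))
cv2.imwrite('pics/c3.png',o[:310])
s=observe();print({k:np.round(s[k],2) for k in s})
q=np.arcsin((s['position'][2]-8-93)/160);print(np.degrees(q),93+195*np.sin(q),proj(d,W(110-195*np.cos(q),15,93+195*np.sin(q))))
E
```

```text
{'clock': np.float64(19.82), 'joint_pos': array([ -18.46,   -6.69,  114.74,   -1.12,   74.19, -114.71]), 'qd': array([ 0.05,  0.03,  0.05,  0.05, -0.06,  0.02]), 'effort': array([-6.600e-01, -2.473e+01, -3.051e+01, -3.000e-01, -6.400e-01,
        1.000e-02]), 'position': array([486.35, -89.7 , 102.36]), 'orientation': array([-179.96,   -2.47, -173.43]), 'force': array([-2.03,  2.54,  8.9 ]), 'torque': array([0.33, 0.36, 0.03]), 'gripper_width': np.float64(-0.12)}
0.4876770909851851 94.65973628961585 [359.53910585 266.26444317]
```

View pics/c3.png

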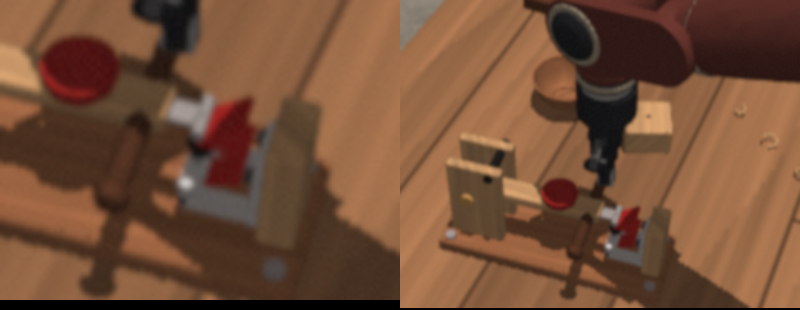

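```bash
python3 - <<'E'
from h import *
d=shot('side');K=6
o=cv2.resize(d['color'][210:310,310:420,::-1],None,fx=K,fy=K,interpolation=cv2.INTER_CUBIC)
for z,c in((102.36-8,(255,255,0)),(106,(0,255,0))):
    a=np.arcsin((z-93)/160);C,S=np.cos(a),np.sin(a)
    for P in ((110-195*C,15,93+195*S),(110-195*C,-15,93+195*S),(110-160*C,76,93+160*S),(110-160*C,25,93+160*S),(110-118*C-22*S,0,93+118*S+22*C)):
        p=(proj(d,W(*P))-[310,210]+.5)*K;print(z,p.round());cv2.drawMarker(o,tuple(p.astype(int).tolist()),c,0,12,1)
p=(proj(d,observe()['position'])-[310,210]+.5)*K;cv2.drawMarker(o,tuple(p.astype(int).tolist()),(255,0,255),1,12,1)
cv2.imwrite('pics/c4.png',o)
E
```

```text
94.36 [300. 341.]
94.36 [324. 275.]
94.36 [144. 455.]
94.36 [190. 338.]
94.36 [ 92. 211.]
106 [301. 312.]
106 [325. 246.]
106 [143. 432.]
106 [189. 315.]
106 [ 96. 195.]
```

View pics/c4.png

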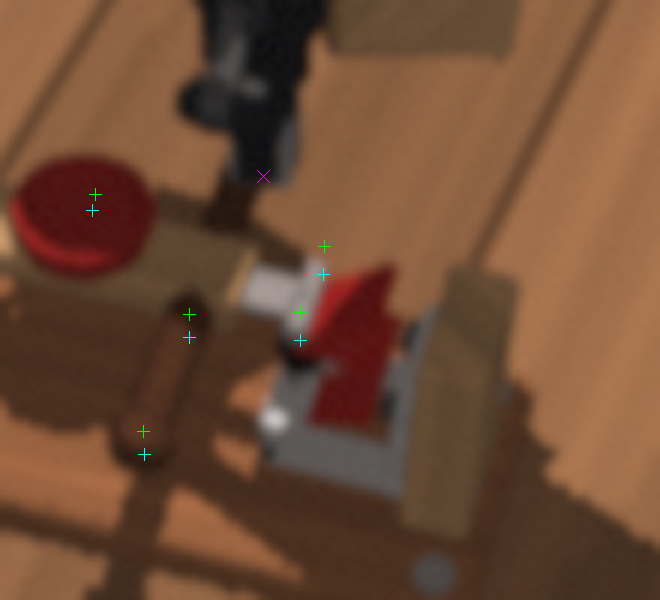

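The crop agrees with the force model: the nose rod, (290,335)–(315,265), lies on the red ramp's lower lip with the black pad just below it. The tool has tilted 2.5° from compliance creep. I'll press on with small steps but fewer, larger rows per call.

```bash
f(){ grep -E 'position|force|orient'|tr '\n' ' ';echo; }
python3 -m crank '0 0 1 0 -1; 0 0 2 0 -1; 0 0 2.2 0 -1; 0 0 2.2 0 -1'|f;python3 -m crank '0 0 1 0 -1; 0 0 2 0 -1; 0 0 2.2 0 -1;0 0 2.2 0 -1'|f
```

```text
position: [486.3, -89.7, 101.5] orientation: [-180.0, -2.5, -173.4] force: [-2.0, 1.7, 10.4] 
position: [486.3, -89.7, 100.7] orientation: [-180.0, -2.5, -173.4] force: [-3.8, 2.7, 9.7]
```

```bash
f(){ grep -E 'position|force|orient'|tr '\n' ' ';echo; }
python3 -m crank '0 0 1 0 -1; 0 0 2 0 -1; 0 0 2.2 0 -1; 0 0 2.2 0 -1'|f;python3 -m crank '0 0 1 0 -1; 0 0 2 0 -1; 0 0 2.2 0 -1;0 0 2.2 0 -1'|f
```

```text
position: [486.3, -89.7, 100.2] orientation: [-180.0, -2.5, -173.4] force: [-3.1, 0.9, 11.5] 
position: [486.3, -89.8, 99.7] orientation: [-180.0, -2.5, -173.4] force: [-3.7, 2.4, 12.2]
```

```bash
f(){ grep -E 'position|force'|tr '\n' ' ';echo; }
python3 -m crank '0 0 1.2 0 -1; 0 0 .8 0 -1; 0 0 .4 0 -1; 0 0 .4 0 -1'|f;python3 -m crank '0 0 .5 0 -1; 0 0 .2 0 -1; 0 0 .2 0 -1; 0 0 .2 0 -1'|f;python3 -m crank '0 0 0.2 0 -1; 0 0 0 0 -1; 0 0 0 0 -1'|f;python3 -m crank '0 0 0.2 0 -1; 0 0 0 0 -1; 0 0 0 0 -1'|f;python3 -m crank '0 0 0.2 0 -1; 0 0 0 0 -1; 0 0 0 0 -1'|f
```

```text
position: [486.2, -89.7, 100.1] force: [-1.6, 1.3, 7.9] 
position: [486.2, -89.7, 100.6] force: [-1.1, 2.2, 6.5] 
position: [486.2, -89.7, 101.3] force: [-1.3, 1.6, 6.5] 
position: [486.3, -89.7, 102.1] force: [-0.6, 1.3, 7.2] 
position: [486.3, -89.7, 102.8] force: [-1.2, 1.6, 6.9]
```

Easing up gave a steady 6.5–7 N with no drop, so it isn't hooked yet. The beam is still held by the fingers. Pressing down again, a little farther.

```bash
f(){ grep -E 'position|force'|tr '\n' ' ';echo; }
python3 -m crank '0 0 1.5 0 -1; 0 0 3 0 -1; 0 0 3.8 0 -1; 0 0 3.8 0 -1'|f;python3 -m crank '0 0 1 0 -1; 0 0 2 0 -1; 0 0 2 0 -1;0 0 2 0 -1'|f;python3 -m crank '0 0 1 0 -1; 0 0 1.8 0 -1; 0 0 1.8 0 -1;0 0 1.8 0 -1'|f
```

```text
position: [486.3, -89.7, 100.5] force: [-2.9, 1.8, 10.1] 
position: [486.2, -89.8, 100.0] force: [-2.5, 1.5, 11.5] 
position: [486.2, -89.8, 99.8] force: [-3.4, 2.2, 11.2]
```

```bash
f(){ grep -E 'position|force'|tr '\n' ' ';echo; }
python3 -m crank '0 0 1.5 0 -1; 0 0 2.3 0 -1; 0 0 2.3 0 -1; 0 0 2.3 0 -1'|f;python3 -m crank '0 0 1.5 0 -1; 0 0 2.4 0 -1; 0 0 2.4 0 -1;0 0 2.4 0 -1'|f; python3 - <<'E'
from h import *
d=shot('side','s5.png');K=6
cv2.imwrite('pics/c5.png',cv2.resize(d['color'][230:300,330:410,::-1],None,fx=8,fy=8,interpolation=cv2.INTER_CUBIC))
E
```

```text
position: [486.2, -89.7, 98.7] force: [-1.8, 2.0, 8.0] 
position: [486.1, -89.7, 97.0] force: [-1.6, 2.2, 7.0]
```

View pics/c5.png

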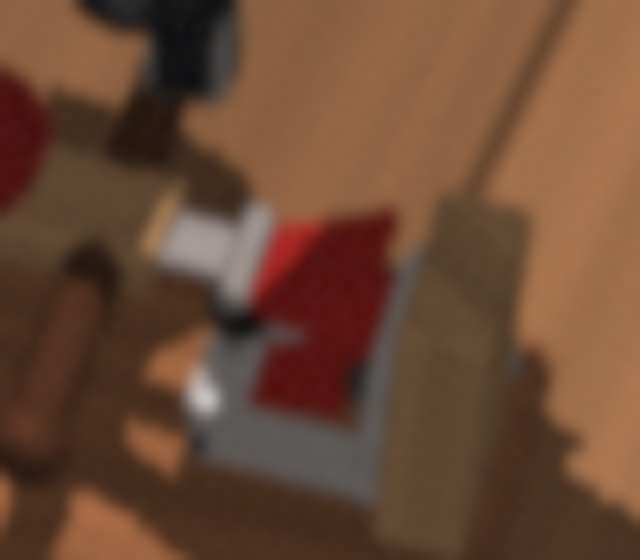

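The force fell to 7–8 N, but in the crop the nose, at (235,300), is still beside the red lip at about (255,310), not under it. I estimate the hooked TCP z at about 93, so I'll continue in small steps.

```bash
f(){ grep -E 'position|force'|tr '\n' ' ';echo; }
python3 -m crank '0 0 .8 0 -1; 0 0 1.6 0 -1; 0 0 1.6 0 -1'|f;python3 -m crank '0 0 .8 0 -1; 0 0 1.6 0 -1; 0 0 1.6 0 -1'|f;python3 -m crank '0 0 .8 0 -1; 0 0 1.6 0 -1; 0 0 1.6 0 -1'|f
```

```text
position: [486.0, -89.7, 96.2] force: [-1.5, 1.2, 7.3] 
position: [486.0, -89.7, 95.3] force: [-1.8, 1.3, 6.9] 
position: [486.0, -89.7, 94.3] force: [-1.1, 1.5, 5.9]
```

```bash
f(){ grep -E 'position|force'|tr '\n' ' ';echo; }
python3 -m crank '0 0 .8 0 -1; 0 0 1.5 0 -1; 0 0 1.5 0 -1'|f;python3 -m crank '0 0 .8 0 -1; 0 0 1.5 0 -1; 0 0 1.5 0 -1'|f;python3 -m crank '0 0 .8 0 -1; 0 0 1.5 0 -1; 0 0 1.5 0 -1'|f
```

```text
position: [486.0, -89.7, 93.5] force: [-0.8, 1.6, 5.9] 
position: [486.0, -89.7, 92.7] force: [-0.3, 1.6, 6.4] 
position: [486.0, -89.7, 92.0] force: [-1.0, 1.9, 6.0]
```

```bash
f(){ grep -E 'position|force'|tr '\n' ' ';echo; }
python3 -m crank '0 0 .8 0 -1; 0 0 1.5 0 -1; 0 0 1.5 0 -1'|f;python3 -m crank '0 0 .8 0 -1; 0 0 1.5 0 -1; 0 0 1.5 0 -1'|f; python3 - <<'E'
from h import *
d=shot('side','s6.png');K=8
o=cv2.resize(d['color'][230:300,330:410,::-1],None,fx=K,fy=K,interpolation=cv2.INTER_CUBIC)
z=observe()['position'][2]-8;a=np.arcsin((z-93)/160);C,S=np.cos(a),np.sin(a)
for P in ((110-195*C,15,93+195*S),(110-195*C,-15,93+195*S)):
    p=(proj(d,W(*P))-[330,230]+.5)*K;print(p);cv2.drawMarker(o,tuple(p.astype(int).tolist()),(0,255,0),0,10,1)
cv2.imwrite('pics/c6.png',o)
E
```

```text
position: [486.0, -89.7, 91.1] force: [-1.1, 1.3, 5.7] 
position: [486.0, -89.7, 90.3] force: [-1.6, 0.8, 6.3] 
[235.52283549 331.12591847]
[266.97174239 243.50222464]
```

View pics/c6.png

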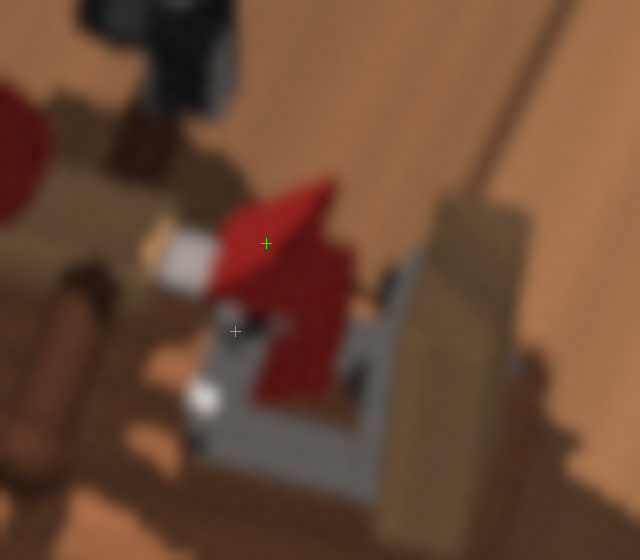

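Now the red catch has sprung back over the nose, which has disappeared under it at (230,300), and the pad isn't under load. Easing up gently.

```bash
f(){ grep -E 'position|force'|tr '\n' ' ';echo; }
python3 -m crank '0 0 .2 0 -1; 0 0 0 0 -1; 0 0 0 0 -1'|f;python3 -m crank '0 0 0.2 0 -1; 0 0 0 0 -1; 0 0 0 0 -1'|f;python3 -m crank '0 0 0.2 0 -1; 0 0 0 0 -1; 0 0 0 0 -1'|f;python3 -m crank '0 0 0.2 0 -1; 0 0 0 0 -1; 0 0 0 0 -1'|f;python3 -m crank '0 0 0 0 -1; 0 0 -.3 0 -1; 0 0 -.3 0 -1'|f
```

```text
position: [486.0, -89.7, 90.5] force: [-0.0, 1.5, 5.2] 
position: [486.0, -89.7, 90.5] force: [0.2, 1.0, 5.2] 
position: [486.0, -89.7, 90.5] force: [-0.5, 0.6, 4.4] 
position: [486.0, -89.7, 90.5] force: [-0.8, 1.3, 5.3] 
position: [485.9, -89.7, 90.6] force: [2.4, 0.9, 2.8]
```

```bash
f(){ grep -E 'position|force'|tr '\n' ' ';echo; }
python3 -m crank '0 0 -.3 0 -1; 0 0 -.5 0 -1; 0 0 -.5 0 -1'|f;python3 -m crank '0 0 -.3 0 -1; 0 0 -.6 0 -1; 0 0 -.6 0 -1'|f;python3 -m crank '0 0 -.3 0 -1; 0 0 -.7 0 -1; 0 0 -.7 0 -1'|f;python3 -m crank '0 0 -.4 0 -1; 0 0 -1 0 -1; 0 0 -1 0 -1'|f;python3 -m crank '0 0 -.5 0 -1; 0 0 -1.5 0 -1; 0 0 -1.5 0 -1'|f
```

```text
position: [485.6, -89.7, 90.7] force: [0.3, 1.0, 1.4] 
position: [485.3, -89.6, 90.9] force: [0.5, 0.2, 0.7] 
position: [485.3, -89.7, 91.7] force: [-0.2, -0.5, 0.1] 
position: [485.4, -89.6, 92.8] force: [0.5, 0.0, 0.5] 
position: [485.6, -89.7, 94.4] force: [-0.1, 0.3, -0.1]
```

The force fell to 0 while the handle stayed at TCP z≈90.8, so the beam is hooked. Retreating up, then over to the ball.

```bash
python3 -m crank '0 0 -5 0 -1; 0 0 -15 0 -1; 0 0 -35 0 -1; 0 0 -65 0 -1; 0 0 -100 0 -1; 0 0 -130 0 -1; 0 0 -150 0 -1; 0 0 -155 0 -1; 0 0 -155 0 -1'; python3 -c "
from h import *
print(plan([489.2,274.8,150],186.4),plan([489.2,274.8,36],186.4))"
```

```text
clock: 34.48
position: [492.2, -89.0, 248.7]
orientation: [179.9, -2.6, -173.4]
force: [0.5, -0.3, -0.9]
gripper_width: 0.1
[-4.340e+01  3.615e+02  9.730e+01  2.000e-01] [-4.860e+01  3.614e+02  2.112e+02  2.000e-01]
```

```bash
python3 -m crank '-3 25 5 0 -1; -8 65 15 0 0; -14 115 30 0 1; -20 165 45 0 1; -26 215 60 0 1; -32 265 75 0 1; -38 315 88 0 1; -42 348 95 0 1; -43.4 361.5 97 0 1; -43.4 361.5 97 0 1; -43.4 361.5 97 0 1'; python3 - <<'E'
from h import *
s=shot('side','s7.png');t=shot('top','t7.png')
def red(d,r):
    x0,y0,x1,y1=r;h=cv2.cvtColor(d['color'][y0:y1,x0:x1],cv2.COLOR_RGB2HSV)
    m=cv2.inRange(h,(0,160,60),(8,255,255))|cv2.inRange(h,(172,160,60),(180,255,255));n,l,st,ce=cv2.connectedComponentsWithStats(m)
    return [(st[i].tolist(),(ce[i]+[x0,y0]).round(1).tolist()) for i in range(1,n) if st[i,4]>25]
print(red(s,(290,200,400,300)),red(t,(320,200,400,320)))
th=np.radians(-3.7);C,S=np.cos(th),np.sin(th)
f=W(110-118*C+22*S,0,93+118*S+22*C);print('rim ctr pred',f,proj(s,f),proj(t,f))
a=s['color'][370:430,230:310,::-1];b=s['color'][220:300,290:400,::-1];c=t['color'][190:335,310:410,::-1]
o=np.zeros((600,800,3),np.uint8);o[:300,:400]=cv2.resize(a,(400,300),interpolation=2);o[305:596,:400]=cv2.resize(b,(400,291),interpolation=2);o[:580,400:]=cv2.resize(c,(400,580),interpolation=2)
cv2.imwrite('pics/c7.png',o)
print(plan([489.2,274.8,36],186.4))
E
```

```text
clock: 35.85
position: [489.4, 273.7, 150.3]
orientation: [179.9, -2.6, -173.4]
force: [0.2, -1.0, 0.4]
gripper_width: 85.5
[([23, 44, 9, 7, 59], [317.1, 247.2])] [([24, 51, 20, 19, 303], [353.1, 260.3]), ([31, 88, 12, 15, 127], [356.5, 294.4])]
rim ctr pred [527.08341784 -40.12258853 107.33933123] [325.27497982 247.6187777 ] [353.75819289 260.58946649]
[-4.900e+00  1.000e+00  1.146e+02  1.000e-01]
```

View pics/c7.png

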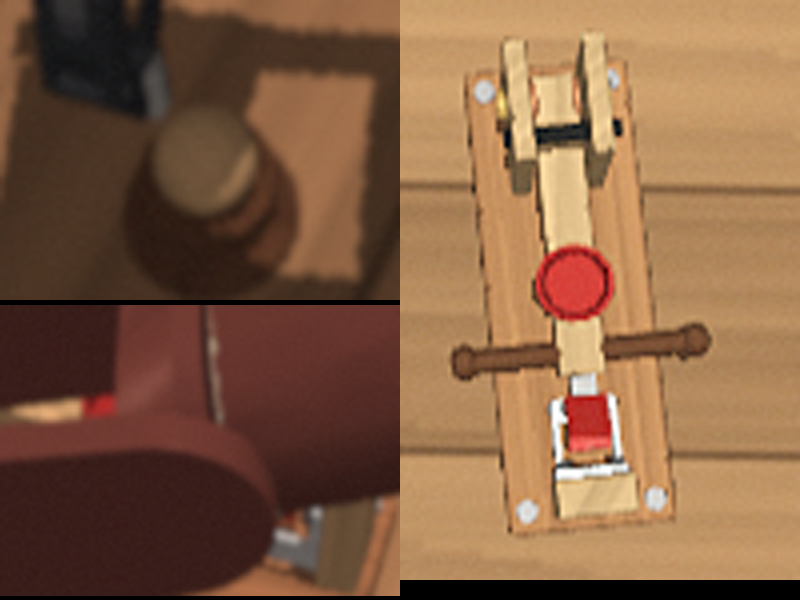

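The top view shows the beam held down by itself, cup at crop (574,283), within 1 mm of the prediction, and the nose under the red catch. The ball is still on its stand, side crop (205,160). Going down to grip.

```bash
python3 -m crank '-1 0.5 20 0 1; -2 1 50 0 1; -4 1 80 0 1; -4.5 1 100 0 1; -5 1 110 0 1; -5 1 115 0 1; -5 1 115 0 1' 20; python3 -m crank '0 0 0 0 0.3; 0 0 0 0 -0.2;  0 0 0 0 -0.4; 0 0 0 0 -0.6; 0 0 0 0 -0.6; 0 0 0 0 -0.6; 0 0 0 0 -0.6' 20
```

```text
clock: 36.83
position: [489.7, 275.0, 36.0]
orientation: [179.9, -2.5, -173.5]
force: [-0.1, -0.1, 0.1]
gripper_width: 85.4
clock: 37.7
position: [490.1, 275.2, 36.5]
orientation: [179.9, -2.5, -173.5]
force: [-0.9, 0.9, 4.1]
gripper_width: 34.8
```

```bash
python3 -m crank '0 0 -3 0 -0.6; 0 0 -10 0 -0.6; 0 0 -25 0 -0.6; 0 0 -50 0 -0.6; 0 0 -80 0 -0.6; 0 0 -105 0 -0.6; 0 0 -115 0 -0.6; 0 0 -115 0 -0.6' 20; python3 - <<'E'
from h import *
s=shot('side','s8.png');t=shot('top')
p=observe()['position'];u=proj(s,p).astype(int);print(u,p)
x,y=u;o=s['color'][max(0,y-40):y+40,max(0,x-50):x+50,::-1];cv2.imwrite('pics/c8.png',cv2.resize(o,None,fx=6,fy=6,interpolation=2))
E
```

```text
clock: 38.7
position: [495.5, 275.7, 152.3]
orientation: [179.9, -2.4, -173.5]
force: [-0.7, 0.5, -1.3]
gripper_width: 34.7
[264 370] [494.40206205 275.31308975 150.3690362 ]
```

View pics/c8.png

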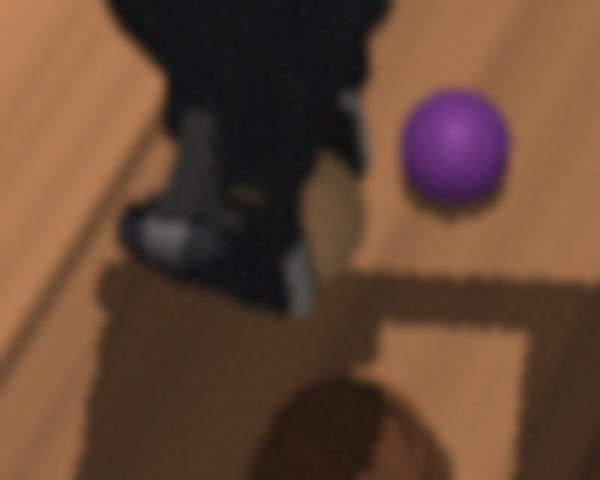

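The ball is held between the fingers, crop (301,216), about 9–10 mm above the fingertips, and the stand below is empty. Carrying it to above the cup.

```bash
python3 -c "
from h import *
P=W(-9.7,-0.7,0);print(P)
for z in (170,125,109):print(plan([*P[:2],z],186.4))
s=shot('side');o=observe();R=Ro.from_euler('xyz',o['orientation'],degrees=True).as_matrix()
for z in(-8,-4,0,4):print(z,((proj(s,o['position']+R@[11,31,z])-[214,330])*6).round(),((proj(s,o['position']+R@[11,18,z])-[214,330])*6).round())"
```

```text
[526.63847944 -40.87688619   0.        ]
[ 4.900e+00 -3.178e+02 -1.990e+01  1.000e-01]
[ 2.800e+00 -3.178e+02  2.510e+01  1.000e-01]
[ 2.100e+00 -3.179e+02  4.100e+01  1.000e-01]
-8 [299. 336.] [317. 293.]
-4 [300. 343.] [318. 301.]
0 [302. 351.] [320. 309.]
4 [303. 359.] [321. 316.]
```

```bash
python3 -m crank '0 -8 -20 0 -0.6; 1 -30 -25 0 -0.6; 1 -65 -25 0 -0.6; 2 -105 -25 0 -0.6; 2 -145 -25 0 -0.6; 3 -185 -25 0 -0.6; 3 -225 -25 0 -0.6; 4 -260 -25 0 -0.6; 4 -287 -25 0 -0.6; 5 -305 -22 0 -0.6; 5 -315 -20 0 -0.6; 5 -318 -20 0 -0.6; 5 -318 -20 0 -0.6; 5 -318 -20 0 -0.6; 5 -318 -20 0 -0.6' 20; python3 - <<'E'
from h import *
P=W(-9.7,-0.7,0);print(plan([*P[:2],112],186.4))
s=observe();print(s['position'],s['force'],s['gripper_width'])
E
```

```text
clock: 40.72
position: [526.3, -40.7, 169.8]
orientation: [179.9, -2.6, -173.4]
force: [-1.2, -0.5, -0.6]
gripper_width: 34.5
[-2.9 -0.3 57.7  0.2]
[526.34569464 -40.67685861 169.81050289] [-1.19738018 -0.5062642  -0.61369928] 34.52591974423667
```

```bash
f(){ grep -E 'position|force|width'|tr '\n' ' ';echo; }
python3 -m crank '-.5 0 10 0 -0.6; -1 0 25 0 -0.6; -2 0 40 0 -0.6; -2.5 0 48 0 -0.6; -3 0 54 0 -0.6; -3 0 57 0 -0.6; -3 0 58 0 -0.6; -3 0 58 0 -0.6' 20|f;python3 -m crank '0 0 .5 0 -0.6;0 0 1 0 -0.6; 0 0 1 0 -0.6; 0 0 1 0 -0.6'|f;python3 -m crank '0 0 .5 0 -0.6;0 0 1 0 -0.6; 0 0 1 0 -0.6; 0 0 1 0 -0.6'|f
```

```text
position: [527.0, -40.7, 112.1] force: [-0.1, -0.2, -0.2] gripper_width: 34.3 
position: [526.9, -40.7, 111.2] force: [0.3, 0.4, -0.5] gripper_width: 34.2 
position: [526.9, -40.6, 110.1] force: [-0.1, 0.4, -0.1] gripper_width: 34.2
```

```bash
f(){ grep -E 'position|force|width'|tr '\n' ' ';echo; }
python3 -m crank '0 0 .5 0 -0.6;0 0 1 0 -0.6; 0 0 1 0 -0.6; 0 0 1 0 -0.6'|f;python3 -m crank '0 0 .5 0 -0.6;0 0 1 0 -0.6; 0 0 1 0 -0.6; 0 0 1 0 -0.6'|f;python3 -m crank '0 0 .5 0 -0.6;0 0 1 0 -0.6; 0 0 1 0 -0.6; 0 0 1 0 -0.6'|f
python3 - <<'E'
from h import *
s=shot('side','s9.png');p=observe()['position'];x,y=proj(s,p).astype(int);o=s['color'][y-45:y+45,x-60:x+60,::-1]
for a in((0,0),):
    pass
cv2.imwrite('pics/c9.png',cv2.resize(o,None,fx=6,fy=6,interpolation=2))
E
```

```text
position: [526.8, -40.6, 109.1] force: [0.0, -1.3, -0.5] gripper_width: 34.3 
position: [526.8, -40.6, 108.1] force: [0.5, 0.6, -0.4] gripper_width: 34.8 
position: [526.8, -40.7, 107.1] force: [-1.1, -0.2, -0.4] gripper_width: 34.6
```

No contact yet, and by the numbers the ball is about 1 mm above its seat. Releasing gently and rising.

```bash
f(){ grep -E 'position|force|width|clock'|tr '\n' ' ';echo; }
python3 -m crank '0 0 0 0 -0.15;0 0 0 0 -0.1; 0 0 0 0 -0.05; 0 0 0 0 0; 0 0 0 0 0.1; 0 0 0 0 0.2; 0 0 0 0 0.3; 0 0 0 0 0.3; 0 0 0 0 0.3' 20|f
python3 -m crank '0 0 -2 0 0.3; 0 0 -6 0 0.3; 0 0 -14 0 0.3; 0 0 -26 0 0.3; 0 0 -45 0 0.3; 0 0 -70 0 0.3; 0 0 -100 0 0.3; 0 0 -110 0 0.3; 0 0 -110 0 0.3'|f
python3 -m crank '0 20 0 0 0.3; 0 60 0 0 0.3; 0 105 0 0 0.3; 0 150 0 0 0.3; 0 200 0 0 0.3; 0 250 0 0 0.3; 0 280 0 0 0.3; 0 300 0 0 0.3; 0 300 0 0 0.3; 0 300 0 0 .3'|f
python3 - <<'E'
from h import *
t=shot('top','t10.png');s=shot('side','s10.png')
a=t['color'][190:335,180:410,::-1];o=cv2.resize(a,(800,504),interpolation=2);cv2.imwrite('pics/c10.png',o)
P=W(-9.7,-0.7,115.3);print(proj(t,P),((proj(t,P)-[180,190])*800/230).round())
E
```

```text
clock: 45.4 position: [526.8, -40.7, 107.1] force: [0.6, 0.6, 0.3] gripper_width: 55.8 
clock: 46.52 position: [532.2, -40.3, 218.2] force: [0.3, -0.1, 0.8] gripper_width: 55.8 
clock: 47.78 position: [497.7, 257.0, 217.9] force: [-0.5, -1.0, -0.4] gripper_width: 55.6 
[354.20547793 260.3768746 ] [606. 245.]
```

View pics/c10.png

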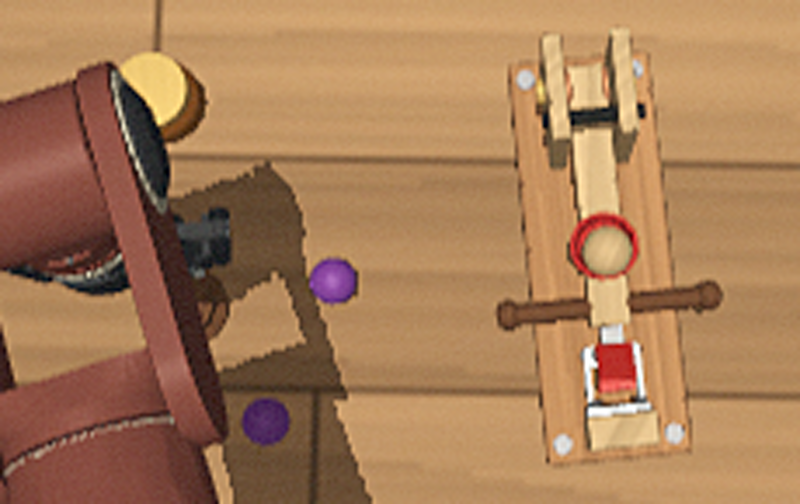

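The ball sits in the red cup at (608,249). The seat was predicted at (606,245), about 1 pixel away in the camera image. The nose is still under the red catch at (615,365), the beam is down, and the robot is clear. Handing in.

```bash
python3 -c "
from bench import env
print(env.finish_job())"
```

```text
the job is handed in; nothing more can be done
None
```

The catapult is cocked and the wooden ball is in its red cup; I handed the job in at about 48 s of the 72 s allowed.

- **Cocking:** I drew the beam down by the far half of the handle with closed fingers until the nose went under the red catch. The highest tool force I read was about 12 N, on the catch's ramp. When the catch sprang over the nose, the force was back at the spring's 6 N, so the pad was hardly pressed, if at all. As I eased up, the force fell to zero while the handle stayed put, which showed it was hooked.
- **Ball:** I gripped it on the stand at 20 N, carried it over and let it go about 1 mm above its seat. No contact force showed while lowering.
- **Last checks:** The final top view showed the ball in the cup about 1 pixel from the predicted seat. The nose was still under the catch, the beam was down and the gripper was clear. The wax jar and both purple balls were in place. The bowl and block were outside that crop, and the turquoise ball was out of sight in it, behind the arm. I did not recheck these three, but the arm never went near them.
- **What disagreed:**
    - Easing up once too early showed the beam not yet hooked, so I pressed further; the fingers held it throughout.
    - It hooked about 7 mm lower at the handle than my first estimate from the pictures.
    - The tool picked up a tilt of about 2.5° while pressing, which stayed to the end and did no harm.

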